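Open the studio's tool safe by its two combination dials

ROBOT

A 7-joint arm with a two-finger parallel gripper is mounted at the origin on the work surface. World frame = base frame: x ahead of the robot, y to its left, z up, the work surface at z = 0. Lengths are in mm, angles in rad, forces in N, time in s.
With the tool pointing down it reaches from about 425 to 1025 mm from the base axis. Payload 3.6 kg.
Tool frame: the origin (TCP) lies midway between the tips of the shut fingers; the grasp point (between the pads) lies 19 mm behind it; z points along the fingers, y is the line along which they close (so a half turn about z gives the same grasp; the last joint's range is limited). The gripper opens to 85 mm and grips with 20 to 120 N. Pads are 22 mm wide; open, the fingers measure 114 mm over their backs; the gripper's body (76 mm by 85 mm) begins 54 mm behind the grasp point. The pads swing forward as they close: fully open they stand 13 mm farther back than shut.
Start: joints at [-0.093, 0.591, 0.048, 1.609, -0.033, 0.943, -0.034], TCP at [725.003, 0.003, 231.302] pointing down, gripper open.
Joint ranges: [-2.69, 2.69], [-0.47, 2.24], [-1.27, 1.36], [0.19, 2.51], [-1.53, 4.68], [0.08, 2.07], [-3.09, 3.09]. Speed limits (rad/s): [2.57, 2.57, 3.14, 3.14, 3.14, 3.14, 3.14].

INTERFACE

Orientations are given as a unit quaternion [x, y, z, w].
In Python, from rig import observe, snapshot, close_job gives the robot as it stands.
- The arm moves only by the tool jog_arm, never from a script. Its argument "deltas" is a list of rows, each an object of numbers: "dx", "dy", "dz": the shift along the tool's x, y, z in mm; "spin": the turn about the tool's z in rad. In form: [{"dx": .., "dy": .., "dz": .., "spin": ..}, ...]. A call has 1 to 5 rows; each row shifts and turns the commanded pose from where the row before left it, along the tool's axes as they then stand; what a row does not reach is not made up. A row lasts 1/8 s, in which the tool goes at most 62.5 mm and 10.7 degrees, less where a joint would pass 70% of its speed; a pose out of reach is approached as far as the arm can. A call is refused whole if a number of a shift passes 62.5 or a number of a turn 0.188, either way. A call with a gripper value outside its range is refused whole. "fingers" is the closure, from 0 (fully open) to 1 (shut), set as the call begins (left out, the last holds). The fingers move at their own pace and stop on an object; "newtons" is the grip in N (left out, the last holds). Time passes only in rows, so rows that do not move let the fingers close. It gives the time, the measured TCP pose, the force, the opening and the grip force at its end, in the units of the state.
- observe(): the state, without advancing time (a new reading comes with each control period).
- snapshot(name): name is "scene" or "side" or "wrist"; returns a dict with "frame" (420x560x3 uint8, red, green, blue), "fx", "fy", "cx", "cy" (pixels), "world_to_cam" (4x4, takes a point from world to camera coordinates); the wrist camera has in their place "T_tool_cam" (4x4, takes a point from camera to tool coordinates, whose origin is the TCP and whose axes are the flange's). Camera axes: x right, y down, z forward; pixel columns grow to the right and rows downward; lengths in mm; the calibration is good to about 2 mm. The wrist camera is an equidistant fisheye: a pixel r from the principal point sees the ray r / f radians off the axis. A picture is of the moment at which its call begins: read the wrist's pose just before it. There is no depth.
- close_job(): hands the job in; it is judged then, once.
The state is a dict: "clock": time; "q": joint angles; "joint_velocities": joint speeds; "effort": joint torques, N m; "tool_pos": TCP position; "eef_rot": TCP orientation; "force": force on the tool from outside, world axes, zero at the start; "torque": the same for the moment, N m; "opening": opening from 0.0 (shut) to 1.0 (fully open); "finger_force": force on a finger pad.
Only numpy, scipy, OpenCV 4.12 (cv2) and the standard library are available. Lean on these libraries where they do the work, as an engineer would, in place of code of your own. Each camera call takes 0.05 s, during which the arm holds its last target. There are 200 camera calls.

TASK

Open the sharp-tool safe on the clay bench: turn the left dial until 4 stands at its index mark and the right dial until 7 stands at its index mark, then press on the flush latch plate between them and slide it fully down the sloping face, so that the sprung lid lifts open. Leave the pots, the slab and the tool around it where they are.

Things in the scene. Friction and masses are not known exactly. Their poses are not given: they have to be found in the camera images.
- safe: Grey steel tool safe bolted to the bench, 280 (x) x 300 (y) x 133 mm. Origin: middle of its underside; x to its back, y to the left seen from the robot, z up. Above a 55 mm front lip a flat steel face slopes up and back at 30 degrees from level, 150 mm long, to the lid's front edge (x -10, z 130 mm). Face: outward normal (-0.5, 0, 0.866), up-slope (0.866, 0, 0.5) in its axes; nothing overhead.
- dial_left (a joint): Angle of the left dial (rad): 0 with numeral 0 at the index, growing counter-clockwise seen from in front of the face, 0.6283 a number, so 2.513 puts 4 at the index (so does any full turn more or less). No stops or detents, even friction 0.06 N m, stays where left. Numerals 0 to 9 run clockwise round the dial.
- dial_right (a joint): Angle of the right dial, same sense and friction; 4.398 (or any full turn more or less) puts 7 at the index.
- dial_left_grip (a point): Middle of the left dial's aluminium grip bar, on the dial's axis, 21 mm off the face, at (-92.4, 85, 106.7) mm in the safe's frame. z: outward normal, the turning axis; x: along the bar to its end with a dark line, which points to numeral 0 (up-slope at angle 0). Bar 60 long, 14 wide, 10 to 32 mm off the face. Dial: black disc 90 mm across with white numerals, its top 6 mm off the face.
- dial_right_grip (a point): The same point and axes on the right dial, which is made alike; at (-92.4, -85, 106.7) mm in the safe's frame.
- dial_left_mark4 (a point): Edge tick of numeral 4 on the left dial, 44 mm from its axis.
- dial_left_index (a point): The fixed index mark of the left dial: a black arrow on the face just up-slope of the dial. This point is its tip, 46.5 mm from the dial's axis; the tick of the chosen number must point at it.
- dial_right_mark7 (a point): Edge tick of numeral 7 on the right dial, 44 mm from its axis.
- dial_right_index (a point): The fixed index mark of the right dial, like the left one.
- latch (a joint): How far the latch plate has slid down the slope (m): 0 shut, 0.028 fully down at its stop. It is blocked after 4 to 7 mm unless both dials stand within about 9 degrees of their code numbers; when free it takes 2 to 3 N along the slope, and stays where left. While it is down it locks the dials.
- latch_top (a point): Middle of the latch plate's upper surface (moves with it), at (-60.2, 0, 102.8) mm in the safe's frame when shut; z: outward normal, x: up-slope. Aluminium, 64 mm long up the slope, 44 mm wide, fine cross ribs, midway between the dials, nearly flush in its slot (1.5 mm proud), no handle: press on it with some 6 to 15 N and drag it down the slope.
- lid (a joint): Opening angle of the lid (rad), hinged along its back edge: 0 shut. When the latch plate has gone down about 18 mm a spring lifts the lid by itself, to about 0.8 rad in about 2 s, where it stays.
- lid_edge (a point): Middle of the lid's front edge, upper side. The lid is 150 mm deep, 300 mm wide and 3 mm thick.
- bowl: Bystander: terracotta bowl, 110 mm wide, 55 mm high; origin under its centre.
- mug: Bystander: white mug, 80 mm wide, 95 mm high; origin under its centre.
- slab: Bystander: grey clay-coloured tile 120 x 100 x 10 mm lying flat; origin under its centre.
- loop_tool: Bystander: wooden-handled loop tool 196 mm long lying along its x axis, 12 mm thick; origin under its centre.

How it is judged (in metres and radians):
On the way, in this order (a step that is already met when the one before it is completed fails the run):
1. Both dials stand at their numbers, 4 on the left and 7 on the right, with the latch plate still up (distance between dial_left_mark4 and dial_left_index below 0.009 m and distance between dial_right_mark7 and dial_right_index below 0.009 m and value of joint latch below 0.012 m), for 0.2 s.
2. The latch plate has been slid fully down (value of joint latch above 0.024 m), for 0.1 s.
At the end, for the whole second after the job is handed in: The left dial stands at 4 and the right dial at 7 (each tick within 9 mm, about 11 degrees, of its index mark), the latch plate is down by more than 24 of its 28 mm, and the lid has lifted by more than 0.5 rad and come to rest (distance between dial_left_mark4 and dial_left_index below 0.009 m and distance between dial_right_mark7 and dial_right_index below 0.009 m and value of joint latch above 0.024 m and value of joint lid above 0.5 rad and velocity of joint lid between -0.1 and 0.1 rad/s); the robot touches nothing.
It fails at once if The bowl was moved by more than 30 mm (distance of bowl from where it was at the start of the episode above 0.03 m).
It fails at once if The mug was moved by more than 30 mm (distance of mug from where it was at the start of the episode above 0.03 m).
It fails at once if The slab was moved by more than 30 mm (distance of slab from where it was at the start of the episode above 0.03 m).
It fails at once if The loop tool was moved by more than 30 mm (distance of loop_tool from where it was at the start of the episode above 0.03 m).
It also fails if it takes over 61 s, if anything falls off the work surface, if the arm or the gripper's body presses on something with over 40 N, if the wrist force passes 120 N, or if a joint passes its speed limit or range.

## Working session

There is one attempt and no reset: what is moved stays moved. The work goes in short steps, Python scripts to look and compute and a tool call to move; the robot and the scene stay as the last step left them, time stands still between calls to the robot, and variables do not carry over. Pictures are saved under pics/ and viewed, at most 10 in all, crops included, and the job is handed in when it is done.

Besides the shell and the picture viewer there is one more tool, called after "Request:" as name([rows], argument=value, ...), one row to a line, values as JSON. jog_arm: Moves the arm, as the interface text tells. Its arguments: {"type":"object","properties":{"deltas":{"type":"array"},"fingers":{"type":"number"},"newtons":{"type":"number"}},"required":["deltas"]}

```bash
mkdir -p pics; ls; python3 - <<'E'
from rig import observe, snapshot
import cv2,pickle,numpy as np
s=observe();print({k:np.round(v,3) for k,v in s.items()})
d={}
for n in("scene","side","wrist"):
    d[n]=snapshot(n);cv2.imwrite(f"pics/{n}0.png",d[n]["frame"][:,:,::-1]);print(n,{k:np.round(v,3) for k,v in d[n].items() if k!="frame"})
pickle.dump((s,d),open("d0.pkl","wb"))
E
```

```text
pics
{'clock': np.float64(0.0), 'q': array([-0.093,  0.592,  0.048,  1.61 , -0.033,  0.943, -0.034]), 'joint_velocities': array([-0.001, -0.   , -0.001, -0.   ,  0.001, -0.001, -0.   ]), 'effort': array([ 0.0000e+00, -5.4868e+01,  1.5470e+00, -1.9812e+01,  9.0000e-03,
        9.0000e-03, -0.0000e+00]), 'tool_pos': array([ 7.24192e+02, -1.50000e-02,  2.30147e+02]), 'eef_rot': array([ 0.707,  0.707, -0.001, -0.001]), 'force': array([ 0.406,  0.118, -0.176]), 'torque': array([-0.007, -0.018,  0.019]), 'finger_force': np.float64(0.0), 'opening': np.float64(0.999)}
scene {'fx': np.float64(506.09), 'fy': np.float64(506.09), 'cx': np.float64(278.75), 'cy': np.float64(209.595), 'world_to_cam': array([[-6.750000e-01,  7.380000e-01,  3.000000e-03,  3.660200e+02],
       [ 4.080000e-01,  3.780000e-01, -8.310000e-01, -1.515200e+02],
       [-6.140000e-01, -5.600000e-01, -5.560000e-01,  1.512438e+03],
       [ 0.000000e+00,  0.000000e+00,  0.000000e+00,  1.000000e+00]])}
side {'fx': np.float64(414.134), 'fy': np.float64(414.134), 'cx': np.float64(276.184), 'cy': np.float64(215.554), 'world_to_cam': array([[ 9.980000e-01, -6.100000e-02,  2.100000e-02, -5.898910e+02],
       [-2.400000e-02, -6.470000e-01, -7.620000e-01,  9.687000e+01],
       [ 6.100000e-02,  7.600000e-01, -6.470000e-01,  1.110832e+03],
       [ 0.000000e+00,  0.000000e+00,  0.000000e+00,  1.000000e+00]])}
wrist {'fx': np.float64(325.192), 'fy': np.float64(325.192), 'cx': np.float64(275.788), 'cy': np.float64(213.491), 'T_tool_cam': array([[-1.00000e-03, -9.66000e-01, -2.60000e-01,  6.56820e+01],
       [ 1.00000e+00, -1.00000e-03, -1.00000e-03,  6.68000e-01],
       [ 0.00000e+00, -2.60000e-01,  9.66000e-01, -1.42833e+02],
       [ 0.00000e+00,  0.00000e+00,  0.00000e+00,  1.00000e+00]])}
```

View pics/scene0.png

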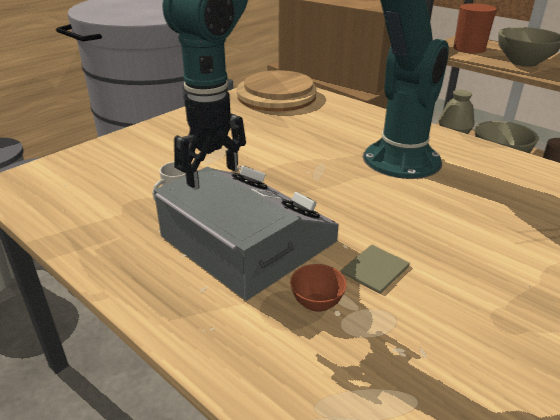

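View pics/wrist0.png

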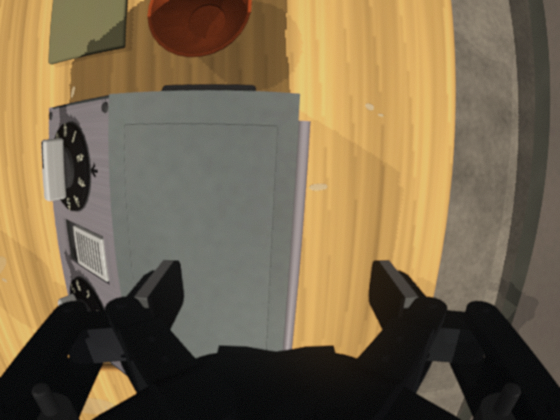

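View pics/side0.png

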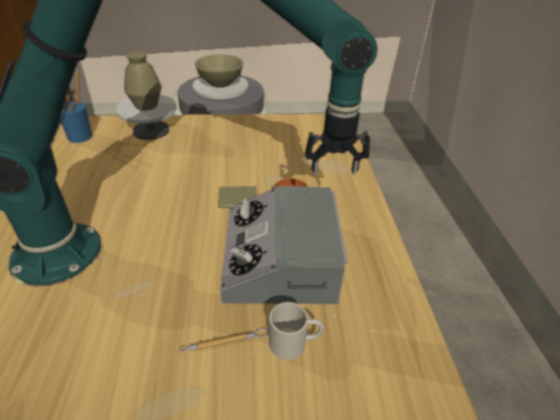

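Scene: safe (245,225), bowl (318,288), slab (376,268). Wrist: left dial about (70,168) with its bar on top, index arrow (94,170), lid corners (110,95) and (299,93). Side: left dial (248,212), right dial (246,258), mug (288,330), loop tool (225,340).

```bash
cat > h.py <<'E'
import numpy as np, cv2, pickle
from scipy.spatial.transform import Rotation as R
def wray(S,s,px):
    """world origin and ray dirs of wrist pixels"""
    px=np.atleast_2d(px).astype(float)
    d=(px-[S["cx"],S["cy"]])/S["fx"];th=np.linalg.norm(d,axis=1,keepdims=True)
    c=np.hstack([d/np.maximum(th,1e-9)*np.sin(th),np.cos(th)])
    T=np.eye(4);T[:3,:3]=R.from_quat(s["eef_rot"]).as_matrix();T[:3,3]=s["tool_pos"]
    T=T@S["T_tool_cam"];return T[:3,3],c@T[:3,:3].T
def cray(S,px):
    px=np.atleast_2d(px).astype(float);M=S["world_to_cam"]
    c=np.c_[(px-[S["cx"],S["cy"]])/S["fx"],np.ones(len(px))]
    return -M[:3,:3].T@M[:3,3],c@M[:3,:3]
def onz(o,d,z): return o+d*((z-o[2])/d[:,2])[:,None]
def onplane(o,d,p,n): return o+d*(((p-o)@n)/(d@n))[:,None]
def wproj(S,s,P):
    T=np.eye(4);T[:3,:3]=R.from_quat(s["eef_rot"]).as_matrix();T[:3,3]=s["tool_pos"]
    T=np.linalg.inv(T@S["T_tool_cam"]);c=np.atleast_2d(P)@T[:3,:3].T+T[:3,3]
    r=np.hypot(c[:,0],c[:,1]);th=np.arctan2(r,c[:,2]);return c[:,:2]/r[:,None]*th[:,None]*S["fx"]+[S["cx"],S["cy"]]
E
python3 - <<'E'
from h import *
s,d=pickle.load(open("d0.pkl","rb"))
print(onz(*wray(d["wrist"],s,[[110,95],[299,93],[94,170]]),132).round(1))
# safe bottom-right-front etc from side
print("lid corners side",onz(*cray(d["side"],[[283,190],[331,189],[278,265],[343,265]]),132).round(1))
print("bench",onz(*cray(d["side"],[[223,300],[339,303]]),0).round(1))
print("mug/tool",onz(*cray(d["side"],[[288,352],[183,348],[267,330]]),0).round(1))
b=onz(*cray(d["scene"],[[318,305],[376,268]]),0);print("bowl,slab",b.round(1))
E
```

```text
[[592.4  98.6 132. ]
 [741.5  91.7 132. ]
 [573.2  38.3 132. ]]
lid corners side [[ 611.7   79.   132. ]
 [ 743.2   79.3  132. ]
 [ 580.3 -195.2  132. ]
 [ 724.1 -201.2  132. ]]
bench [[ 451.3 -181.9    0. ]
 [ 730.7 -203.4    0. ]]
mug/tool [[ 596.5 -328.8    0. ]
 [ 369.5 -308.1    0. ]
 [ 553.6 -271.2    0. ]]
bowl,slab [[647.2 201.5   0. ]
 [474.2 223.4   0. ]]
```

Request:
jog_arm([
  {"dx": -22,"dy": -45,"dz": -15},
  {"dx": -22,"dy": -45,"dz": -15},
  {"dx": -22,"dy": -45,"dz": -15},
  {"dx": -22,"dy": -45,"dz": -15},
  {"dx": -22,"dy": -45,"dz": -15},
])

```text
$.deltas[0]: bad value
```

Request:
jog_arm([
  {"dx": 0},
  {"dx": 0},
  {"dx": 0},
])

```text
$.deltas[0]: bad value
```

```bash
python3 - <<'E'
from rig import observe, snapshot
from h import *
s=observe();w=snapshot("wrist");d=snapshot("side");print(s["clock"],s["tool_pos"],s["eef_rot"])
pickle.dump((s,{"wrist":w,"side":d}),open("d1.pkl","wb"))
a=cv2.resize(w["frame"][0:290,150:450,::-1],None,fx=2,fy=2,interpolation=cv2.INTER_CUBIC);cv2.imwrite("pics/w1.png",a)
E
```

```text
0.15 [ 7.24363983e+02 -1.01120891e-02  2.30410974e+02] [ 7.07098770e-01  7.07114266e-01 -6.45292069e-04 -5.72144968e-04]
```

View pics/w1.png

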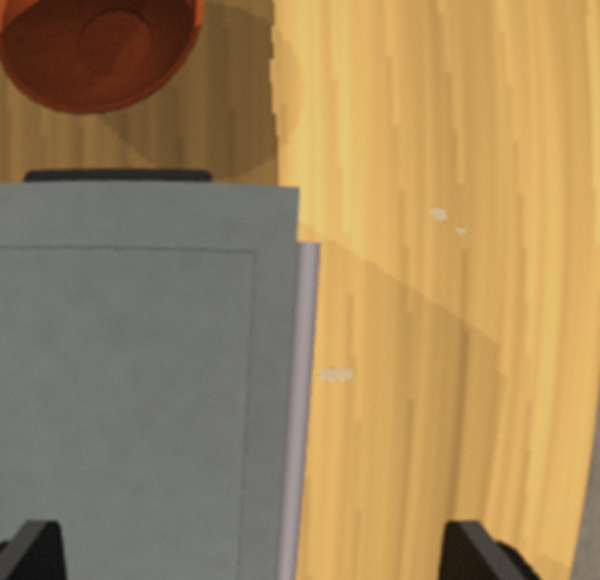

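The move was refused because every row needs all four fields, so this picture is the same lid as before. Moving now.

Request:
jog_arm([
  {"dx": -22,"dy": -45,"dz": -15,"spin": 0},
  {"dx": -22,"dy": -45,"dz": -15,"spin": 0},
  {"dx": -22,"dy": -45,"dz": -15,"spin": 0},
  {"dx": -22,"dy": -45,"dz": -15,"spin": 0},
  {"dx": -22,"dy": -45,"dz": -15,"spin": 0},
])

```text
clock: 0.88
tool_pos: [498.4, -110.8, 306.8]
eef_rot: [0.707, 0.707, 0.0, 0.0]
force: [-0.0, -0.2, 0.1]
opening: 0.993
finger_force: 0.0
```

Request:
jog_arm([
  {"dx": 0,"dy": 0,"dz": 0,"spin": 0},
  {"dx": 0,"dy": 0,"dz": 0,"spin": 0},
  {"dx": 0,"dy": 0,"dz": 0,"spin": 0},
])

```text
clock: 1.25
tool_pos: [501.1, -109.1, 306.0]
eef_rot: [0.706, 0.708, 0.0, -0.0]
force: [0.1, -0.0, 0.1]
opening: 0.995
finger_force: 0.0
```

```bash
python3 - <<'E'
from rig import observe, snapshot
from h import *
s=observe();w=snapshot("wrist");d=snapshot("side");print(s["clock"],s["tool_pos"],s["eef_rot"])
pickle.dump((s,{"wrist":w,"side":d}),open("d1.pkl","wb"))
a=cv2.resize(w["frame"][0:290,150:450,::-1],None,fx=2,fy=2,interpolation=cv2.INTER_CUBIC);cv2.imwrite("pics/w1b.png",a)
E
```

```text
1.25 [ 501.06306438 -109.07995219  306.00970332] [ 7.06476854e-01  7.07736132e-01  1.33795931e-04 -7.46416288e-05]
```

View pics/w1b.png

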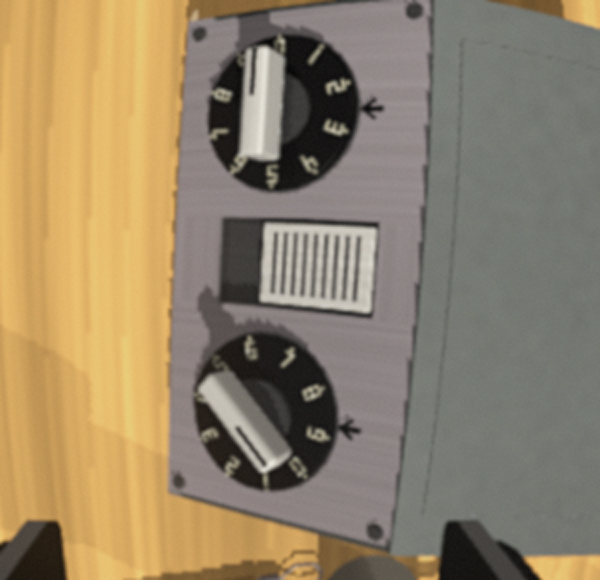

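Left dial: disc centre about (283,112) in the crop, index tip (362,107), dark bar end up, about 2.4 at the index. Right dial: centre about (265,412), index tip (338,428), about 8.7 at the index, dark end lower right. Latch plate corners: (262,222), (378,225), (372,316), (260,300).

```bash
cat >> h.py <<'E'
def pose(tipL,tipR):
    v=(tipL-tipR)[:2];yaw=np.arctan2(-v[0],v[1]);Rz=R.from_euler("z",yaw).as_matrix()
    o=(tipL+tipR)/2-Rz@[-41.6,0,111.8];return Rz,o,np.degrees(yaw)
N=np.array([-.5,0,.866]);U=np.array([.866,0,.5]);Y=np.array([0,1.,0])
E
python3 - <<'E'
from h import *
s,d=pickle.load(open("d1.pkl","rb"));w=d["wrist"]
c=lambda p:np.array(p,float)/2+[150,0]
t=onz(*wray(w,s,c([[362,107],[338,428]])),111.8);print(t.round(1),"dist",np.linalg.norm(t[0]-t[1]))
Rz,o,yaw=pose(*t);print("safe",o.round(1),yaw)
loc=lambda P:(P-o)@Rz
# refine tests: latch corners, face corners
print("latch",loc(onplane(*wray(w,s,c([[262,222],[378,225],[372,316],[260,300]])),o+Rz@[-60.2,0,102.8],Rz@N)).round(1))
print("lid L/R",loc(onz(*wray(w,s,c([[433,2],[392,550]])),130)).round(1))
print("mug?",d.keys())
pickle.dump((Rz,o),open("pose.pkl","wb"))
# dials: bar dark end angle: bar top ends (32mm off face), ticks at 6 mm
def ang(px,dial,h):
    p0=np.array([-81.9,85*dial,88.5])+h*N
    P=loc(onplane(*wray(w,s,c(px)),o+Rz@p0,Rz@N))-p0
    return np.c_[np.degrees(np.arctan2(P@Y,P@U)),np.hypot(P@Y,P@U)].round(1)
print("L bar ends",ang([[265,47],[262,160]],1,30)," nums 1,2,3,4,5",ang([[317,55],[338,87],[335,128],[310,165],[272,175]],1,6))
print("R bar ends",ang([[278,463],[213,382]],-1,30)," nums 6..9",ang([[250,348],[288,356],[312,392],[317,433]],-1,6))
E
```

```text
[[ 558.4   36.8  111.8]
 [ 548.2 -134.7  111.8]] dist 171.79852884516401
safe [594.9 -51.4   0. ] -3.3934220086595244
latch [[-89.1  21.7  86.1]
 [-31.   23.2 119.7]
 [-30.4 -23.6 120. ]
 [-87.5 -21.8  87. ]]
lid L/R [[ -10.1  144.9  130. ]
 [  -7.1 -148.7  130. ]]
mug? dict_keys(['wrist', 'side'])
L bar ends [[ 82.   28.6]
 [-79.1  33.7]]  nums 1,2,3,4,5 [[ 53.6  37.1]
 [ 17.1  36.6]
 [-19.   36.6]
 [-55.9  38.6]
 [-90.8  37.5]]
R bar ends [[-32.8  32. ]
 [128.8  24.7]]  nums 6..9 [[101.8  37.1]
 [ 65.1  38.5]
 [ 28.7  36.6]
 [ -6.6  37.3]]
```

Safe pose is consistent: the tips are 171.8 mm apart against 170, and the latch and lid corners agree within about 2 mm. The left dial stands at about 89° and needs +55°. The right stands at about 317° and needs −65°. I'll push the bars with closed fingers, always with an up-slope component, turning the tool with the bar.

```bash
cat >> h.py <<'E'
def blob(Rz,o,side,phi,sgn,half=14.5,r=22,back=0,low=None):
    """tool centre to push bar end at angle phi (deg) in sense sgn (+1 ccw): returns pos (tip z), world angle of push dir, clearance, overlap"""
    a=np.radians(phi);e=np.cos(a)*U+np.sin(a)*Y;t=sgn*(-np.sin(a)*U+np.cos(a)*Y)
    A=np.array([-81.9,85*side,88.5]);p=A+r*e-7*t+32*N
    eh=e[:2]/np.linalg.norm(e[:2]);m=np.array([-eh[1],eh[0]])
    if m@t[:2]<0:m=-m
    c=p[:2]-m*(half+back)
    K=[c+i*m*14.5+j*eh*11 for i in(-1,1) for j in(-1,1)]
    fz=max(A[2]+.577*(k[0]-A[0])+6/.866 for k in K)
    W=Rz@[*c,fz]+o; mw=Rz[:2,:2]@m
    return W,np.degrees(np.arctan2(mw[1],mw[0])),p[2]-fz
E
python3 - <<'E'
from h import *
Rz,o=pickle.load(open("pose.pkl","rb"))
for side,phis,sgn in((1,np.arange(-91,-34,7.0),1),(-1,np.arange(137,70,-7.2),-1)):
    for f in phis:
        W,b,ov=blob(Rz,o,side,f,sgn);print(side,f,W.round(1),round(b,1),round(ov,1))
E
```

```text
1 -91.0 [480.   18.9  82.6] -4.3 29.9
1 -84.0 [482.3  16.5  84.4] 1.8 29.4
1 -77.0 [484.8  14.4  86.5] 7.9 28.8
1 -70.0 [487.5  12.6  88.6] 14.1 28.1
1 -63.0 [490.5  11.3  90.6] 20.4 27.5
1 -56.0 [493.5  10.2  92.6] 26.9 26.8
1 -49.0 [496.7   9.6  94.6] 33.6 26.2
1 -42.0 [500.    9.3  96.4] 40.5 25.6
1 -35.0 [503.4   9.5  98.1] 47.6 25.1
-1 137.0 [ 463.4 -128.7   80.1] 39.5 25.7
-1 129.8 [ 463.8 -124.8   80.2] 32.4 26.3
-1 122.60000000000002 [ 464.5 -121.1   80.4] 25.6 26.9
-1 115.40000000000003 [ 465.8 -117.5   80.7] 19.0 27.6
-1 108.20000000000005 [ 467.4 -114.2   81.2] 12.5 28.3
-1 101.00000000000006 [ 469.3 -111.2   81.7] 6.2 29.0
-1 93.80000000000007 [ 471.6 -108.6   82.3] -0.1 29.6
-1 86.60000000000008 [ 474.1 -106.2   83.7] -6.3 29.7
-1 79.40000000000009 [ 476.8 -104.3   85.8] -12.6 29.0
-1 72.2000000000001 [ 479.8 -102.7   87.9] -18.9 28.3
```

Request:
jog_arm([
  {"dx": 32,"dy": -10,"dz": 20,"spin": 0},
  {"dx": 32,"dy": -10,"dz": 20,"spin": 0},
  {"dx": 32,"dy": -10,"dz": 20,"spin": 0},
  {"dx": 33,"dy": -8,"dz": 20,"spin": 0},
  {"dx": 0,"dy": 0,"dz": 25,"spin": 0.07},
], fingers=1, newtons=20)

```text
clock: 1.98
tool_pos: [462.2, 22.6, 200.6]
eef_rot: [0.73, 0.684, 0.001, -0.0]
force: [0.4, -0.8, -0.5]
opening: 0.0
finger_force: 0.0
```

Request:
jog_arm([
  {"dx": 0,"dy": 0,"dz": 25,"spin": 0},
  {"dx": 0,"dy": 0,"dz": 30,"spin": 0},
  {"dx": 0,"dy": 0,"dz": 30,"spin": 0},
  {"dx": 0,"dy": 0,"dz": 23,"spin": 0},
  {"dx": 0,"dy": 0,"dz": 0,"spin": 0},
])

```text
clock: 2.6
tool_pos: [461.3, 19.4, 91.6]
eef_rot: [0.731, 0.682, -0.002, -0.001]
force: [0.2, 0.5, 0.1]
opening: 0.001
finger_force: 0.0
```

```bash
cat >> h.py <<'E'
def rows(P,A):
    """tool-frame deltas between successive poses (pos, heading deg of tool y)"""
    out=[]
    for (p,a),(q,b) in zip(zip(P,A),zip(P[1:],A[1:])):
        d=q-p;a_=np.radians(a);ty=np.array([np.cos(a_),np.sin(a_)]);tx=np.array([-ty[1],ty[0]])
        out.append(dict(dx=round(d[:2]@tx,1),dy=round(d[:2]@ty,1),dz=round(-d[2],1),spin=round(-np.radians(b-a),3)))
    return out
def plan(side,phis,sgn,start,a0,dz=10,**k):
    Rz,o=pickle.load(open("pose.pkl","rb"));P=[np.array(start,float)];A=[a0]
    for f in phis:
        W,b,_=blob(Rz,o,side,f,sgn,**k);P.append(W+[0,0,dz]);A.append(b)
    for r in rows(P,A):print(r)
E
python3 -c "
from h import *
plan(1,[-91,-84,-77,-70,-63,-56,-49,-43,-38],1,[462,19,93.3],-4)"
```

```text
{'dx': np.float64(1.1), 'dy': np.float64(18.0), 'dz': np.float64(0.7), 'spin': np.float64(0.005)}
{'dx': np.float64(-2.2), 'dy': np.float64(2.4), 'dz': np.float64(-1.8), 'spin': np.float64(-0.106)}
{'dx': np.float64(-2.2), 'dy': np.float64(2.5), 'dz': np.float64(-2.1), 'spin': np.float64(-0.107)}
{'dx': np.float64(-2.1), 'dy': np.float64(2.5), 'dz': np.float64(-2.1), 'spin': np.float64(-0.108)}
{'dx': np.float64(-2.1), 'dy': np.float64(2.5), 'dz': np.float64(-2.1), 'spin': np.float64(-0.11)}
{'dx': np.float64(-2.0), 'dy': np.float64(2.5), 'dz': np.float64(-2.0), 'spin': np.float64(-0.113)}
{'dx': np.float64(-2.0), 'dy': np.float64(2.6), 'dz': np.float64(-1.9), 'spin': np.float64(-0.117)}
{'dx': np.float64(-1.8), 'dy': np.float64(2.2), 'dz': np.float64(-1.6), 'spin': np.float64(-0.103)}
{'dx': np.float64(-1.5), 'dy': np.float64(1.9), 'dz': np.float64(-1.2), 'spin': np.float64(-0.088)}
```

Request:
jog_arm([
  {"dx": 0.5,"dy": 9,"dz": 0,"spin": 0},
  {"dx": 0.5,"dy": 5,"dz": 0,"spin": 0},
  {"dx": 0,"dy": 4,"dz": 0.7,"spin": 0},
  {"dx": -2.2,"dy": 2.4,"dz": -1.8,"spin": -0.106},
  {"dx": -2.2,"dy": 2.5,"dz": -2.1,"spin": -0.107},
])

```text
clock: 3.22
tool_pos: [483.1, 14.2, 96.5]
eef_rot: [0.653, 0.757, -0.001, -0.001]
force: [-2.5, 0.5, -2.4]
opening: 0.004
finger_force: 1.1
```

Request:
jog_arm([
  {"dx": -2.1,"dy": 2.5,"dz": -2.1,"spin": -0.108},
  {"dx": -2.1,"dy": 2.5,"dz": -2.1,"spin": -0.11},
  {"dx": -2,"dy": 2.5,"dz": -2,"spin": -0.113},
  {"dx": -2,"dy": 2.6,"dz": -1.9,"spin": -0.117},
  {"dx": -1.8,"dy": 2.2,"dz": -1.6,"spin": -0.103},
])

```text
clock: 3.85
tool_pos: [498.1, 8.3, 106.2]
eef_rot: [0.423, 0.906, -0.001, -0.001]
force: [-1.9, -1.3, -0.9]
opening: 0.004
finger_force: 1.0
```

```bash
python3 - <<'E'
from rig import observe, snapshot
from h import *
s=observe();w=snapshot("wrist");d=snapshot("side");print(s["clock"],s["tool_pos"],s["eef_rot"])
pickle.dump((s,{"wrist":w,"side":d}),open("d2.pkl","wb"))
a=cv2.resize(w["frame"][:,:,::-1],None,fx=1,fy=1);b=cv2.resize(d["frame"][180:290,200:300,::-1],None,fx=3.8,fy=3.8,interpolation=cv2.INTER_CUBIC)[:420]
a=cv2.resize(a,(420,315));c=np.zeros((420,420+b.shape[1],3),np.uint8);c[:315,:420]=a;c[:b.shape[0],420:]=b
cv2.imwrite("pics/w2.png",c)
E
```

```text
3.85 [498.07226411   8.30378528 106.17297046] [ 0.42322804  0.90602154 -0.00131408 -0.00112558]
```

View pics/w2.png

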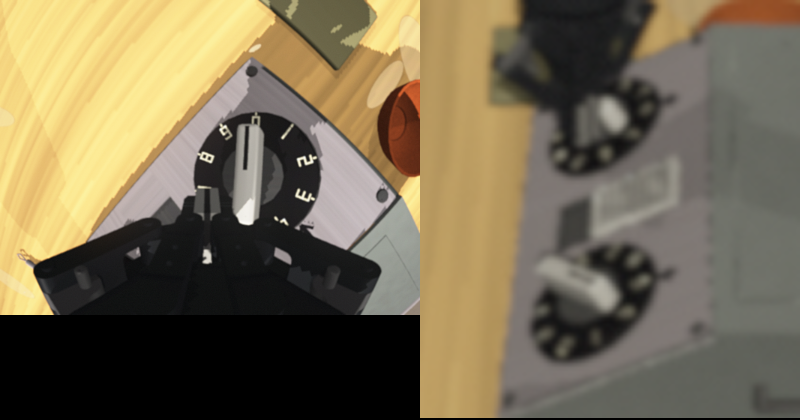

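Left picture: the dial has turned with the tool. Numerals in it: 1 (287,130), 2 (306,160), 3 (304,195), 8 (206,157), 9 (226,131).

```bash
cat >> h.py <<'E'
def dial(w,s,px,nums,side,h=6):
    Rz,o=pickle.load(open("pose.pkl","rb"))
    p0=np.array([-81.9,85*side,88.5])+h*N
    P=(onplane(*wray(w,s,px),o+Rz@p0,Rz@N)-o)@Rz-p0
    a=np.degrees(np.arctan2(P@Y,P@U))+36*np.array(nums);return np.c_[(a%360),np.hypot(P@Y,P@U)].round(1)
E
python3 -c "
from h import *
s,d=pickle.load(open('d2.pkl','rb'))
print(dial(d['wrist'],s,np.array([[287,130],[306,160],[304,195],[206,157],[226,131]])*4/3,[1,2,3,8,9],1))"
```

```text
[[135.3  38.7]
 [134.3  37. ]
 [133.8  36.4]
 [132.7  38.1]
 [132.2  38.3]]
```

```bash
python3 -c "
from h import *
Rz,o=pickle.load(open('pose.pkl','rb'));W,b,_=blob(Rz,o,1,-43,1)
plan(1,[-39.5,-35.5],1,W+[0,0,10],b)"
```

```text
{'dx': np.float64(-1.1), 'dy': np.float64(1.3), 'dz': np.float64(-0.9), 'spin': np.float64(-0.062)}
{'dx': np.float64(-1.2), 'dy': np.float64(1.5), 'dz': np.float64(-1.0), 'spin': np.float64(-0.072)}
```

Request:
jog_arm([
  {"dx": -1.1,"dy": 1.3,"dz": -0.9,"spin": -0.062},
  {"dx": -1.2,"dy": 1.5,"dz": -1,"spin": -0.072},
  {"dx": 0,"dy": 0,"dz": 0,"spin": 0},
  {"dx": 0,"dy": 0,"dz": 0,"spin": 0},
])

```text
clock: 4.45
tool_pos: [502.7, 8.9, 108.1]
eef_rot: [0.364, 0.931, -0.001, -0.0]
force: [-2.7, -1.8, 1.3]
opening: 0.0
finger_force: 1.3
```

Request:
jog_arm([
  {"dx": 0,"dy": -10,"dz": 0,"spin": 0},
  {"dx": 0,"dy": -10,"dz": -30,"spin": 0},
  {"dx": 0,"dy": 0,"dz": -50,"spin": 0},
  {"dx": 0,"dy": 0,"dz": -50,"spin": 0},
])

```text
clock: 4.95
tool_pos: [489.9, -5.4, 239.6]
eef_rot: [0.363, 0.932, 0.001, 0.001]
force: [0.4, -0.2, 0.1]
opening: 0.0
finger_force: 0.0
```

```bash
python3 - <<'E'
from rig import observe, snapshot
from h import *
s=observe();w=snapshot("wrist");print(s["clock"],s["tool_pos"],s["eef_rot"])
pickle.dump((s,{"wrist":w}),open("d3.pkl","wb"))
cv2.imwrite("pics/w3.png",w["frame"][:,:,::-1])
E
```

```text
4.95 [489.9310145   -5.40747259 239.57999374] [3.63231115e-01 9.31698792e-01 5.01598673e-04 5.17127230e-04]
```

View pics/w3.png

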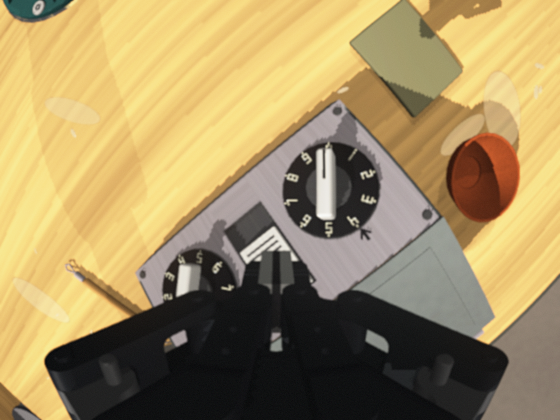

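The left dial's 4 is at (353,222), pointing at the index tip (361,231). I'll measure the angle and plan the right dial.

```bash
python3 -c "
from h import *
s,d=pickle.load(open('d3.pkl','rb'));w=d['wrist']
print(dial(w,s,[[353,154],[368,174],[369,199],[353,222],[328,229],[291,201],[292,177],[305,159],[361,231]],[1,2,3,4,5,7,8,9,4],1))
Rz,o=pickle.load(open('pose.pkl','rb'))
print(np.median(dial(w,s,[[199,256],[216,268],[229,288]],[5,6,7],-1),0))
W,b,_=blob(Rz,o,-1,137,-1,back=14);print(W,b)
plan(-1,[137,130,123,116,109,102,95,88,81,77,72],-1,W+[0,0,10],b)"
```

```text
[[143.7  38.8]
 [143.6  37.6]
 [143.9  37.5]
 [141.2  37.8]
 [141.   37.2]
 [141.4  37.8]
 [141.9  37.8]
 [145.2  37.5]
 [142.8  48.5]]
[317.2  37.8]
[ 452.64534384 -137.64748048   74.17101768] 39.48855427941581
{'dx': np.float64(0.0), 'dy': np.float64(14.0), 'dz': np.float64(-5.9), 'spin': np.float64(-0.0)}
{'dx': np.float64(2.7), 'dy': np.float64(2.6), 'dz': np.float64(-0.1), 'spin': np.float64(0.12)}
{'dx': np.float64(2.7), 'dy': np.float64(2.6), 'dz': np.float64(-0.2), 'spin': np.float64(0.116)}
{'dx': np.float64(2.6), 'dy': np.float64(2.6), 'dz': np.float64(-0.3), 'spin': np.float64(0.113)}
{'dx': np.float64(2.5), 'dy': np.float64(2.5), 'dz': np.float64(-0.4), 'spin': np.float64(0.11)}
{'dx': np.float64(2.5), 'dy': np.float64(2.5), 'dz': np.float64(-0.5), 'spin': np.float64(0.108)}
{'dx': np.float64(2.4), 'dy': np.float64(2.5), 'dz': np.float64(-0.6), 'spin': np.float64(0.106)}
{'dx': np.float64(2.3), 'dy': np.float64(2.5), 'dz': np.float64(-1.0), 'spin': np.float64(0.106)}
{'dx': np.float64(2.2), 'dy': np.float64(2.4), 'dz': np.float64(-2.0), 'spin': np.float64(0.106)}
{'dx': np.float64(1.3), 'dy': np.float64(1.4), 'dz': np.float64(-1.2), 'spin': np.float64(0.061)}
{'dx': np.float64(1.5), 'dy': np.float64(1.7), 'dz': np.float64(-1.5), 'spin': np.float64(0.077)}
```

Request:
jog_arm([
  {"dx": -20.8,"dy": -40.7,"dz": 0,"spin": 0},
  {"dx": -20.8,"dy": -40.7,"dz": 10,"spin": 0},
  {"dx": -20.7,"dy": -40.7,"dz": 20,"spin": 0.138},
  {"dx": 0,"dy": 0,"dz": 35,"spin": 0},
  {"dx": 0,"dy": 0,"dz": 35,"spin": 0},
])

```text
clock: 5.62
tool_pos: [453.8, -138.6, 137.7]
eef_rot: [0.428, 0.904, 0.0, 0.002]
force: [-0.0, 0.5, -0.3]
opening: -0.003
finger_force: 0.0
```

Request:
jog_arm([
  {"dx": 0,"dy": 0,"dz": 35,"spin": 0},
  {"dx": 0,"dy": 0,"dz": 15,"spin": 0},
  {"dx": 0,"dy": 0,"dz": 0,"spin": 0},
])

```text
clock: 6.0
tool_pos: [453.0, -137.2, 87.6]
eef_rot: [0.426, 0.905, -0.0, -0.0]
force: [-0.3, -0.6, -0.0]
opening: -0.0
finger_force: 0.0
```

Request:
jog_arm([
  {"dx": 0,"dy": 9,"dz": -1,"spin": 0},
  {"dx": 0,"dy": 5,"dz": -1,"spin": 0},
  {"dx": 2.7,"dy": 2.6,"dz": 0,"spin": 0.12},
  {"dx": 2.7,"dy": 2.6,"dz": -0.2,"spin": 0.116},
  {"dx": 2.6,"dy": 2.6,"dz": -0.3,"spin": 0.113},
])

```text
clock: 6.62
tool_pos: [465.2, -118.4, 91.5]
eef_rot: [0.579, 0.815, -0.001, -0.0]
force: [-3.4, -2.8, 2.3]
opening: -0.0
finger_force: 1.9
```

Request:
jog_arm([
  {"dx": 2.5,"dy": 2.5,"dz": -0.4,"spin": 0.11},
  {"dx": 2.5,"dy": 2.5,"dz": -0.5,"spin": 0.108},
  {"dx": 2.4,"dy": 2.5,"dz": -0.6,"spin": 0.106},
  {"dx": 2.3,"dy": 2.5,"dz": -1,"spin": 0.106},
  {"dx": 2.2,"dy": 2.4,"dz": -2,"spin": 0.106},
])

```text
clock: 7.25
tool_pos: [474.5, -104.0, 95.7]
eef_rot: [0.774, 0.634, -0.001, -0.002]
force: [-2.9, -0.3, 1.0]
opening: -0.002
finger_force: 1.6
```

Request:
jog_arm([
  {"dx": 1.3,"dy": 1.4,"dz": -1.2,"spin": 0.061},
  {"dx": 1.5,"dy": 1.7,"dz": -1.5,"spin": 0.077},
  {"dx": 0,"dy": 0,"dz": 0,"spin": 0},
  {"dx": 0,"dy": 0,"dz": 0,"spin": 0},
])

```text
clock: 7.75
tool_pos: [479.6, -101.7, 98.2]
eef_rot: [0.814, 0.581, -0.0, -0.001]
force: [-3.7, 2.1, 2.2]
opening: 0.005
finger_force: 1.9
```

Request:
jog_arm([
  {"dx": 0,"dy": -10,"dz": 0,"spin": 0},
  {"dx": 0,"dy": -10,"dz": -30,"spin": 0},
  {"dx": 0,"dy": 0,"dz": -50,"spin": 0},
  {"dx": 0,"dy": 0,"dz": -50,"spin": 0},
  {"dx": -30,"dy": 0,"dz": -20,"spin": 0},
])

```text
clock: 8.38
tool_pos: [454.9, -123.0, 251.1]
eef_rot: [0.813, 0.582, 0.003, 0.003]
force: [0.5, -0.8, -1.4]
opening: -0.001
finger_force: 0.0
```

```bash
python3 - <<'E'
from rig import observe, snapshot
from h import *
s=observe();w=snapshot("wrist");print(s["clock"],s["tool_pos"],s["eef_rot"])
pickle.dump((s,{"wrist":w}),open("d4.pkl","wb"))
cv2.imwrite("pics/w4.png",w["frame"][:,:,::-1])
E
```

```text
8.375 [ 454.87902917 -123.00167254  251.09255419] [0.81293618 0.58233589 0.00345954 0.00277523]
```

View pics/w4.png

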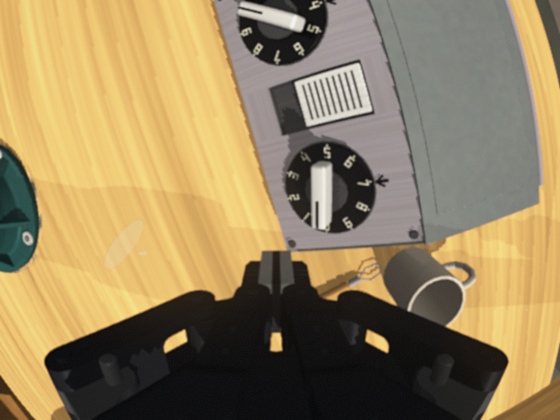

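Right dial's 7 is at (365,183), next to its index tip (377,180); the latch is still up.

```bash
python3 -c "
from h import *
s,d=pickle.load(open('d4.pkl','rb'));w=d['wrist']
print(dial(w,s,[[327,153],[349,161],[365,183],[362,206],[347,223],[304,158],[293,176],[293,197],[377,180]],[5,6,7,8,9,4,3,2,7],-1))
print(dial(w,s,[[313,29],[297,48],[277,58],[257,49],[246,31]],[5,6,7,8,9],1))
Rz,o=pickle.load(open('pose.pkl','rb'))
T=Rz@[-56,0,105.2]+o;print(T,s['tool_pos'])
print(rows([s['tool_pos'],T+[0,0,25],T+[0,0,25]-20*Rz@U],[-18.8,-3.4,-3.4]))"
```

```text
[[255.   35.7]
 [256.   36.8]
 [254.2  38.6]
 [255.5  36.9]
 [254.   37.4]
 [257.6  37.2]
 [257.3  36.7]
 [255.6  37.8]
 [255.1  50.2]]
[[141.2  36.1]
 [139.3  35.5]
 [141.2  39.5]
 [141.3  38.1]
 [141.9  37.9]]
[538.94936402 -48.08945134 105.2       ] [ 454.87902917 -123.00167254  251.09255419]
[{'dx': np.float64(98.0), 'dy': np.float64(55.4), 'dz': np.float64(120.9), 'spin': np.float64(-0.269)}, {'dx': np.float64(-0.0), 'dy': np.float64(-17.3), 'dz': np.float64(10.0), 'spin': np.float64(-0.0)}]
```

Request:
jog_arm([
  {"dx": 32.7,"dy": 18.5,"dz": 10,"spin": 0},
  {"dx": 32.7,"dy": 18.5,"dz": 20,"spin": 0},
  {"dx": 32.6,"dy": 18.4,"dz": 30,"spin": 0},
  {"dx": 0,"dy": 0,"dz": 31,"spin": -0.135},
  {"dx": 0,"dy": 0,"dz": 25,"spin": -0.134},
])

```text
clock: 9.05
tool_pos: [536.5, -48.8, 130.3]
eef_rot: [0.727, 0.686, 0.0, 0.0]
force: [-0.1, -0.3, 0.5]
opening: -0.001
finger_force: 0.0
```

Request:
jog_arm([
  {"dx": 0,"dy": 0,"dz": 5,"spin": 0},
  {"dx": 0,"dy": 0,"dz": 5,"spin": 0},
  {"dx": 0,"dy": 0,"dz": 3,"spin": 0},
  {"dx": 0,"dy": 0,"dz": 0,"spin": 0},
])

```text
clock: 9.55
tool_pos: [536.5, -49.7, 119.4]
eef_rot: [0.73, 0.684, 0.0, 0.001]
force: [0.0, 0.1, 0.6]
opening: 0.001
finger_force: 0.0
```

Request:
jog_arm([
  {"dx": 0,"dy": 0,"dz": 2,"spin": 0},
  {"dx": 0,"dy": 0,"dz": 2,"spin": 0},
  {"dx": 0,"dy": 0,"dz": 1,"spin": 0},
  {"dx": 0,"dy": 0,"dz": 0,"spin": 0},
])

```text
clock: 10.05
tool_pos: [536.0, -49.7, 113.7]
eef_rot: [0.729, 0.684, -0.0, -0.0]
force: [-1.1, 0.2, 0.5]
opening: -0.002
finger_force: 0.0
```

Request:
jog_arm([
  {"dx": 0,"dy": 0,"dz": 1,"spin": 0},
  {"dx": 0,"dy": 0,"dz": 1,"spin": 0},
  {"dx": 0,"dy": 0,"dz": 0,"spin": 0},
])

```text
clock: 10.42
tool_pos: [535.9, -49.7, 111.7]
eef_rot: [0.729, 0.684, -0.0, -0.0]
force: [0.0, 0.0, -0.1]
opening: 0.0
finger_force: 0.0
```

Request:
jog_arm([
  {"dx": 0,"dy": 0,"dz": 1,"spin": 0},
  {"dx": 0,"dy": 0,"dz": 1,"spin": 0},
  {"dx": 0,"dy": 0,"dz": 0,"spin": 0},
])

```text
clock: 10.8
tool_pos: [535.9, -49.7, 109.7]
eef_rot: [0.729, 0.684, -0.0, -0.0]
force: [-0.1, 0.2, 0.2]
opening: 0.001
finger_force: 0.0
```

Request:
jog_arm([
  {"dx": 0,"dy": 0,"dz": 1,"spin": 0},
  {"dx": 0,"dy": 0,"dz": 0,"spin": 0},
])

```text
clock: 11.05
tool_pos: [536.0, -49.7, 108.7]
eef_rot: [0.729, 0.684, -0.0, -0.0]
force: [-0.1, -0.5, 0.3]
opening: -0.001
finger_force: 0.0
```

Request:
jog_arm([
  {"dx": 0,"dy": 0,"dz": 1,"spin": 0},
  {"dx": 0,"dy": 0,"dz": 1,"spin": 0},
  {"dx": 0,"dy": 0,"dz": 0,"spin": 0},
])

```text
clock: 11.42
tool_pos: [536.0, -49.7, 107.5]
eef_rot: [0.729, 0.684, -0.0, -0.0]
force: [-2.0, 0.1, 7.5]
opening: 0.003
finger_force: 3.5
```

Request:
jog_arm([
  {"dx": 0,"dy": 0,"dz": 1,"spin": 0},
  {"dx": 0,"dy": 0,"dz": 0,"spin": 0},
])

```text
clock: 11.68
tool_pos: [535.1, -49.6, 106.8]
eef_rot: [0.729, 0.684, -0.001, -0.001]
force: [-4.7, 0.1, 10.8]
opening: -0.0
finger_force: 5.7
```

Request:
jog_arm([
  {"dx": 0,"dy": -2.6,"dz": 1.7,"spin": 0},
  {"dx": 0,"dy": -2.6,"dz": 1.5,"spin": 0},
  {"dx": 0,"dy": -2.6,"dz": 1.5,"spin": 0},
])

```text
clock: 12.05
tool_pos: [527.3, -49.2, 102.2]
eef_rot: [0.729, 0.684, -0.001, -0.001]
force: [-4.6, -0.1, 12.7]
opening: -0.002
finger_force: 6.4
```

Request:
jog_arm([
  {"dx": 0,"dy": -2.6,"dz": 1.5,"spin": 0},
  {"dx": 0,"dy": -2.6,"dz": 1.5,"spin": 0},
  {"dx": 0,"dy": -2.6,"dz": 1.5,"spin": 0},
])

```text
clock: 12.42
tool_pos: [518.7, -48.7, 97.3]
eef_rot: [0.729, 0.684, -0.001, -0.001]
force: [-4.0, 0.5, 9.4]
opening: 0.004
finger_force: 5.4
```

Request:
jog_arm([
  {"dx": 0,"dy": -2.6,"dz": 1.6,"spin": 0},
  {"dx": 0,"dy": -2.6,"dz": 1.6,"spin": 0},
  {"dx": 0,"dy": -2.6,"dz": 1.5,"spin": 0},
  {"dx": 0,"dy": -1.5,"dz": 0.9,"spin": 0},
  {"dx": 0,"dy": 0,"dz": 0,"spin": 0},
])

```text
clock: 13.05
tool_pos: [512.3, -48.4, 93.2]
eef_rot: [0.73, 0.684, 0.001, 0.001]
force: [-4.9, -0.7, 18.9]
opening: -0.004
finger_force: 9.2
```

```bash
python3 - <<'E'
from rig import observe, snapshot
from h import *
d=snapshot("side");w=snapshot("wrist")
b=cv2.resize(d["frame"][140:300,200:360,::-1],None,fx=2.5,fy=2.5,interpolation=cv2.INTER_CUBIC)
cv2.imwrite("pics/w5.png",np.hstack([b,cv2.resize(w["frame"][:,:,::-1],(400,300)).copy() if 0 else cv2.copyMakeBorder(cv2.resize(w["frame"][:,:,::-1],(400,300)),0,100,0,0,0)]))
E
```

```text
(no output)
```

View pics/w5.png

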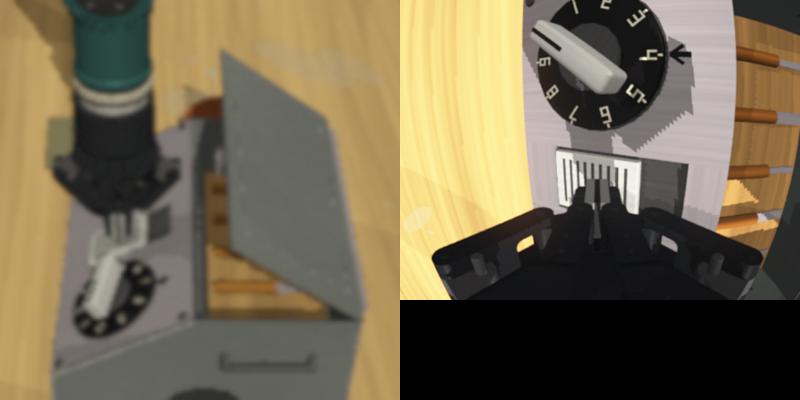

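The lid has sprung open with the plate down and 4 at the left index. I'll push a little farther against the stop, then lift away.

Request:
jog_arm([
  {"dx": 0,"dy": -1.7,"dz": 0.8,"spin": 0},
  {"dx": 0,"dy": -1.7,"dz": 0.8,"spin": 0},
  {"dx": 0,"dy": 0,"dz": 0,"spin": 0},
])

```text
clock: 13.52
tool_pos: [512.2, -48.4, 93.0]
eef_rot: [0.73, 0.684, 0.003, 0.003]
force: [-1.5, 0.6, 25.7]
opening: -0.003
finger_force: 11.6
```

Request:
jog_arm([
  {"dx": 0,"dy": 0,"dz": -10,"spin": 0},
  {"dx": 0,"dy": -5,"dz": -40,"spin": 0},
  {"dx": 0,"dy": -10,"dz": -50,"spin": 0},
  {"dx": 0,"dy": -10,"dz": -50,"spin": 0},
  {"dx": 0,"dy": 0,"dz": 0,"spin": 0},
])

```text
clock: 14.15
tool_pos: [484.5, -46.4, 242.8]
eef_rot: [0.729, 0.684, 0.003, 0.003]
force: [-0.1, -0.1, 0.3]
opening: 0.002
finger_force: 0.0
```

Request:
jog_arm([
  {"dx": -25,"dy": 0,"dz": 0,"spin": 0},
  {"dx": -25,"dy": 0,"dz": 0,"spin": 0},
  {"dx": 0,"dy": 0,"dz": 0,"spin": 0},
  {"dx": 0,"dy": 0,"dz": 0,"spin": 0},
  {"dx": 0,"dy": 0,"dz": 0,"spin": 0},
])

```text
clock: 14.78
tool_pos: [479.6, -94.9, 239.0]
eef_rot: [0.729, 0.685, -0.0, -0.0]
force: [0.5, -0.0, 0.4]
opening: 0.002
finger_force: 0.0
```

```bash
python3 - <<'E'
from rig import observe, snapshot
from h import *
s=observe();w=snapshot("wrist");print(s["clock"],s["tool_pos"],s["force"])
pickle.dump((s,{"wrist":w}),open("d6.pkl","wb"))
cv2.imwrite("pics/w6.png",w["frame"][:,:,::-1])
E
```

```text
14.775 [479.59462601 -94.90049966 238.98492471] [ 0.50131937 -0.01620414  0.36087923]
```

View pics/w6.png

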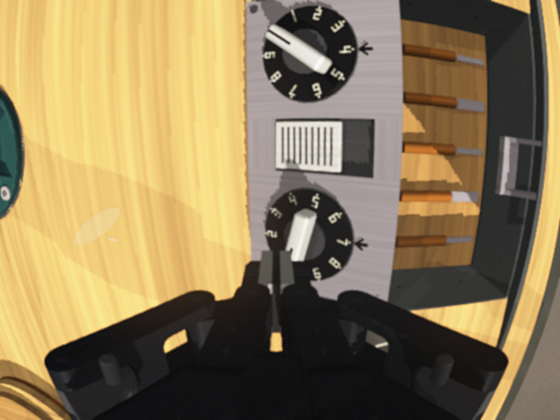

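Plate fully down (about 28 mm gap above it), 4 and 7 both at their arrows, lid open, arm clear. Letting the lid settle, then handing in.

Request:
jog_arm([
  {"dx": 0,"dy": 0,"dz": 0,"spin": 0},
  {"dx": 0,"dy": 0,"dz": 0,"spin": 0},
  {"dx": 0,"dy": 0,"dz": 0,"spin": 0},
  {"dx": 0,"dy": 0,"dz": 0,"spin": 0},
  {"dx": 0,"dy": 0,"dz": 0,"spin": 0},
])

```text
clock: 15.45
tool_pos: [479.7, -96.2, 239.4]
eef_rot: [0.729, 0.684, 0.0, 0.0]
force: [-0.5, 0.7, 0.0]
opening: -0.001
finger_force: 0.0
```

Request:
jog_arm([
  {"dx": 0,"dy": 0,"dz": 0,"spin": 0},
  {"dx": 0,"dy": 0,"dz": 0,"spin": 0},
  {"dx": 0,"dy": 0,"dz": 0,"spin": 0},
  {"dx": 0,"dy": 0,"dz": 0,"spin": 0},
  {"dx": 0,"dy": 0,"dz": 0,"spin": 0},
])

```text
clock: 16.08
tool_pos: [479.6, -96.2, 239.4]
eef_rot: [0.729, 0.684, -0.0, 0.0]
force: [-0.5, -0.3, -0.2]
opening: -0.0
finger_force: 0.0
```

```bash
python3 -c "
from rig import close_job
print(close_job())"
```

```text
the job is handed in; nothing more can be done
None
```

The safe is open and the job is handed in at about 16 s, with no verdict returned: left dial at 4, right dial at 7, latch plate fully down, lid up, and the arm clear of everything.

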